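# Index the tube carousel to its second station and relock it

### The job

Turn the tube carousel on from the station where it is locked now to its second station, so that the second bank of tubes faces the reader. Pull the T-handle of the slanting plunger out, twist it a quarter turn clockwise and let go of it parked out; with it parked, swing the carousel anticlockwise (seen from above; the upright post gives a hold) until the bright clamp-on shoe comes to the plunger. Then twist the handle back, feel for the slot in the shoe by nudging the carousel until the pin snaps fully home, and leave everything released without disturbing the bottle, jar and tip box nearby.

Things in the scene. Friction and masses are not known exactly. Their poses are not given: they have to be found in the camera images.
- fixture: Grey base plate 300 x 200 x 12 mm fixed to the bench, with a round tube carousel (228 mm across), a plunger bracket and a reader. Origin on the bench under the carousel's vertical axis, z up, the plunger on the -x side. Ten blue-capped tubes stand fixed on the deck in two banks on the side away from the post, tops 83 mm above the bench.
- reader_mid (a point): Centre of the bar code reader, a fixed box 50 x 34 mm, 68 mm high, standing beside the carousel.
- handle_mid (a point): Centre of the plunger's grey T-handle: a bar 38 mm long (x axis), 12 mm thick (y axis), 26 mm high along the plunger. z axis: along the plunger outward, the pull direction, leaning 30 degrees from vertical away from the carousel. The frame slides and turns with the handle. Grip it across the 12 mm with the tool tilted in line with the plunger.
- bush_end (a point): Centre of the outer end of the fixed slotted bush (30 x 29 mm) that guides the plunger; z axis along the plunger, outward. The handle's centre stands 25 mm outward of it when the plunger is home, 39 mm when parked; between them is only a 9 mm stem.
- plunger_pull (a joint): How far the plunger is pulled out, m: 0 fully home in a slot, about 0.009 when the pin tip rides on the rim between slots, about 0.014 when parked, 0.019 its end stop. A spring pulls it in with 6 N at home and 9 N at the end stop.
- plunger_twist (a joint): Turn of the handle, rad, clockwise as seen looking down the plunger: 0 (end stop) in line with the bush's slot, other stop 1.45. Its cross pin lies in that slot, so it turns only when pulled out beyond 14 mm; turned beyond 0.6 and let down it rests on the bush, parked. It drops into the slot only within about 0.1 of 0; pull it out 2 to 3 mm more before turning back.
- carousel_axis (a point): Point on the carousel's vertical turning axis at the height of the deck's top face, 51 mm above the bench. It does not turn. The rim, 80 to 114 mm from the axis, has its top face 45 mm above the bench.
- post_mid (a point): Centre of the exposed part of the carousel's upright steel post, 14 mm across, rising 48 mm from the deck (this point is 26 mm above the deck, 77 mm above the bench), 70 mm from the carousel's axis. It turns with the carousel.
- carousel (a joint): Turn, rad, anticlockwise from above; 0 at the first station, limits -0.05, 1.45. Stays where left (2 N at the post). Second station: the 12 mm slot between the halves of the bright shoe clamped on the rim, at 1.20 but clamped up to 0.09 either way, so feel (or look) for it: the 8 mm pin rides on the rim (plunger_pull 0.009) until the slot comes under it, then snaps in and blocks it.
- media_bottle_center (a point): Bystander: clear bottle with orange cap, 66 mm across, 150 mm high; point half-way up.
- dark_jar_center (a point): Bystander: black jar, 72 mm across, 120 mm high; point half-way up.
- tip_box_center (a point): Bystander: box of pipette tips 120 x 85 mm, 50 mm high; point half-way up.

How it is judged:
On the way, in this order (a step that is already met when the one before it is completed fails the run):
1. the plunger is parked: pulled out, twisted, and let go of, with the carousel still at its first station (value of joint plunger_pull above 0.0115 m and value of joint plunger_twist above 0.6 rad and value of joint carousel below 0.15 rad and contact force between the fingers and anything else below 0.3 N), for 0.2 s.
2. the carousel is swung most of the way (beyond 0.75 rad) while the plunger stays parked (value of joint plunger_pull above 0.0115 m and value of joint plunger_twist above 0.6 rad and value of joint carousel above 0.75 rad), for 0.1 s.
At the end, for the whole second after the job is handed in: The plunger is fully home (pulled out less than 2.5 mm) and twisted back (less than 0.25 rad), with the carousel at its second station (1.0 to 1.4 rad, where only the shoe's slot is) and at rest (value of joint plunger_pull below 0.0025 m and value of joint plunger_twist below 0.25 rad and value of joint carousel between 1 and 1.4 rad and velocity of joint carousel between -0.03 and 0.03 rad/s); the robot touches nothing.
It fails at once if the clear bottle is shifted by more than 25 mm or tipped (distance of media_bottle_center from where it was at the start of the episode above 0.025 m or angle between media_bottle_center's own z axis and vertical above 0.35 rad).
It fails at once if the dark jar is shifted by more than 25 mm or tipped (distance of dark_jar_center from where it was at the start of the episode above 0.025 m or angle between dark_jar_center's own z axis and vertical above 0.35 rad).
It fails at once if the tip box is shifted by more than 25 mm or tipped (distance of tip_box_center from where it was at the start of the episode above 0.025 m or angle between tip_box_center's own z axis and vertical above 0.35 rad).
It also fails if it takes over 72 s, if anything falls off the work surface, if the arm or the gripper's body presses on something with over 40 N, if the wrist force passes 120 N, or if a joint passes its speed limit or range.

### The arm

A 6-joint arm with a two-finger parallel gripper is mounted at the origin on the work surface. World frame = base frame: x ahead of the robot, y to its left, z up, the work surface at z = 0. Lengths are in m, angles in rad, forces in N, time in s.
With the tool pointing down it reaches from about 0.375 to 0.9 m from the base axis. Payload 3.1 kg.
Tool frame: the origin (TCP) lies at the centre of the arm's flange, where the gripper is bolted on; the fingertips stand 182 mm ahead of it and the grasp point (between the pads) lies 164 mm ahead of it; z points along the fingers, y is the line along which they close (so a half turn about z gives the same grasp; the last joint's range is limited). The gripper opens to 87 mm and grips with 3 to 60 N. Pads are 19 mm wide; open, the fingers measure 117 mm over their backs; the gripper's body (75 mm by 190 mm) begins 51 mm behind the grasp point.
Start: joints at [-1.375, 0.527, 1.433, -0, 1.181, -0.178], TCP at [0.228, -0.582, 0.405] pointing down, gripper open.
Joint ranges: [-3.08, 3.08], [-0.75, 2.2], [0.22, 2.44], [-1.43, 4.57], [0, 2.65], [-2.85, 2.85]. Speed limits (rad/s): [2.79, 2.79, 3.14, 3.14, 3.14, 3.14].

### API

Orientations are given as a unit quaternion [x, y, z, w].
In Python, from rig import * gives the robot as it stands.
- The arm moves only by the tool move_arm, never from a script. Its argument "commands" is a list that holds one entry, the list of rows, each a list of 6 numbers: the shift along the tool's x, y, z in units of 40 mm (1.0 is 40 mm), then the turn, a rotation vector about the tool's x, y, z in rad. A call has 1 to 12 rows; each row is the pose to reach, as a shift and turn from the pose commanded when the call began, along the tool's axes at that moment; what a row does not reach only later rows make up. A row lasts 1/8 s, in which the tool goes at most 62.5 mm and 10.7 degrees, less where a joint would pass 70% of its speed; a pose out of reach is approached as far as the arm can. A call with a gripper value outside its range is refused whole. "claw" is the closure, from -1 (fully open) to 1 (shut), so that 0 is half open, set as the call begins (left out, the last holds). The fingers move at their own pace and stop on an object; "squeeze" is the grip in N (left out, the last holds). Time passes only in rows, so rows that repeat a pose let the fingers close. It gives the time, the measured TCP pose, the force, the opening and the grip force at its end, in the units of the state.
- get_obs(): the state, without advancing time (a new reading comes with each control period).
- camera(name): name is "side" or "top" or "wrist"; returns a dict with "pixels" (480x640x3 uint8, blue, green, red), "range_z" (480x640 float32, m along the optical axis (not along the pixel's ray), 0 where there is no reading), "camera_matrix" (3x3 intrinsics, pixels), "extrinsics" (4x4, takes a point from world to camera coordinates). Camera axes: x right, y up, looking along -z (the intrinsics and any distortion apply to the point x, -y, -z); pixel columns grow to the right and rows downward; lengths in m; the calibration is good to about 2 mm. A picture is of the moment at which its call begins.
- hand_in(): hands the job in; it is judged then, once.
The state is a dict: "time": time; "q": joint angles; "joint_velocities": joint speeds; "joint_torque": joint torques, N m; "position": TCP position; "tool_rot": TCP orientation; "ft_force": force on the tool from outside, world axes, zero at the start; "moment": the same for the moment, N m; "grip_width": finger opening in m; "grip_force": force on a finger pad.
Only numpy, scipy, OpenCV 4.12 (cv2) and the standard library are available. Lean on these libraries where they do the work, as an engineer would, in place of code of your own. Each camera call takes 0.05 s, during which the arm holds its last target. There are 200 camera calls.

## Working session

There is one attempt and no reset: what is moved stays moved. The work goes in short steps, Python scripts to look and compute and a tool call to move; the robot and the scene stay as the last step left them, time stands still between calls to the robot, and variables do not carry over. Pictures are saved under pics/ and viewed, at most 10 in all, crops included, and the job is handed in when it is done.

Besides the shell and the picture viewer there is one more tool, called after "Emit:" by a JSON object that holds its "op" and its "data". move_arm: Moves the arm, as the interface text tells. Its arguments: {"type":"object","properties":{"commands":{"type":"array","items":{"type":"array","items":{"type":"array","items":{"type":"number"}}}},"claw":{"type":"number"},"squeeze":{"type":"number"}},"required":["commands"]}

```bash
ls; mkdir -p pics
python3 - <<'E'
from rig import *
import cv2
import numpy as np
print(get_obs())
for n in ("top","side"):
    c=camera(n); cv2.imwrite(f"pics/{n}0.png",c["pixels"]); np.savez(f"{n}0.npz",**c)
    print(n,c["camera_matrix"],c["extrinsics"])
E
```

```text
pics
{'time': 0.0, 'q': array([-1.37550783e+00,  5.28436717e-01,  1.43390142e+00,  2.01672584e-06,
        1.18140554e+00, -1.78497846e-01]), 'joint_velocities': array([-0.00073688,  0.00051911,  0.00093348, -0.00128212, -0.00126358,
        0.00183395]), 'joint_torque': array([-3.57984318e-04, -4.40045500e+01, -1.76592225e+01,  6.30501215e-02,
        5.81917330e-02, -1.73940371e-04]), 'position': array([ 0.22817445, -0.58148557,  0.4037896 ]), 'tool_rot': array([ 9.82585750e-01,  1.85806583e-01, -8.09674150e-06, -1.07548301e-03]), 'ft_force': array([-4.71451968e-01, -1.07334325e-04, -3.14127201e-01]), 'moment': array([ 0.04308638, -0.00161117, -0.0222651 ]), 'grip_force': 0.0, 'grip_width': 0.08703341041406107}
top [[553.67485892   0.         320.72545667]
 [  0.         553.67485892 237.43622586]
 [  0.           0.           1.        ]] [[-1.94229384e-02 -9.99804870e-01 -3.60148479e-03 -2.81101385e-02]
 [ 9.92710735e-01 -1.97134161e-02  1.18898181e-01 -5.41781141e-01]
 [-1.18945978e-01 -1.26588056e-03  9.92899920e-01 -1.45689111e+00]
 [ 0.00000000e+00  0.00000000e+00  0.00000000e+00  1.00000000e+00]]
side [[441.58264826   0.         320.03139916]
 [  0.         441.58264826 235.91984738]
 [  0.           0.           1.        ]] [[-0.93948243 -0.34231453  0.01391112  0.50891809]
 [ 0.20743886 -0.53606186  0.81829506 -0.21601732]
 [-0.27265707  0.77165954  0.57463004 -1.0078964 ]
 [ 0.          0.          0.          1.        ]]
```

View pics/top0.png

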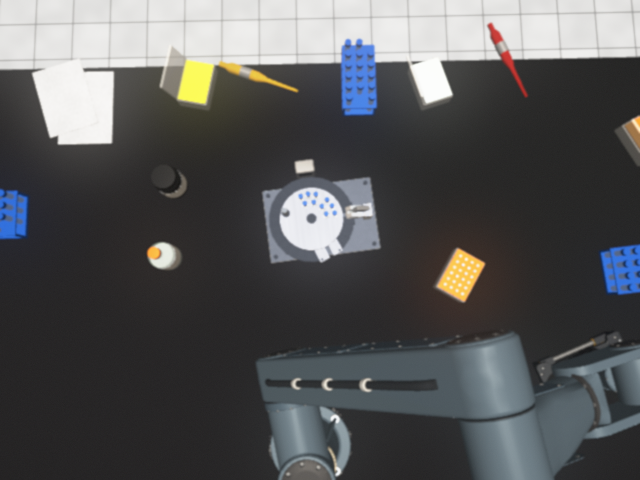

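View pics/side0.png

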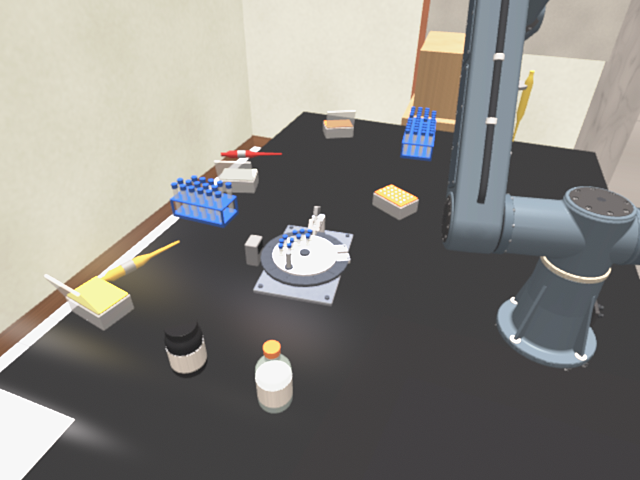

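The top view shows the carousel centre at about (312,218) and the plunger with its T-handle at (360,210), on the world −y side. The post is at (286,212) and the bright shoe at (328,248). The bottle (163,256), jar (168,180) and tip box (460,275) are well clear. The side view agrees, with the handle at (317,220).

```bash
cat > h.py <<'E'
import numpy as np, cv2
from scipy.spatial.transform import Rotation as R
def ray(c,uv):
    K,E=c["camera_matrix"],c["extrinsics"]
    d=np.linalg.inv(K)@[uv[0],uv[1],1]; d=d*[1,-1,-1]
    return -E[:3,:3].T@E[:3,3], E[:3,:3].T@d
def onplane(c,uv,z):
    o,d=ray(c,uv); return o+d*(z-o[2])/d[2]
def pts(c):
    K,E=c["camera_matrix"],c["extrinsics"]
    v,u=np.mgrid[:480,:640]; r=c["range_z"]
    p=np.stack([(u-K[0,2])/K[0,0]*r,-(v-K[1,2])/K[1,1]*r,-r],-1)
    return (p-E[:3,3])@E[:3,:3]
def proj(c,P):
    p=c["extrinsics"]@np.r_[P,1]; p=p[:3]*[1,-1,-1]; q=c["camera_matrix"]@p; return q[:2]/q[2]
E
python3 - <<'E'
from h import *
c=dict(np.load("top0.npz"))
for n,uv,z in [("axis",(312,218),.051),("post",(286,212),.1),("handle",(366,210),.09),("reader",(305,166),.068)]:
    print(n,onplane(c,uv,z).round(4))
P=pts(c)
hsv=cv2.cvtColor(c["pixels"],cv2.COLOR_BGR2HSV)
# plate corners via contour
box=np.zeros((480,640),np.uint8); box[150:280,240:400]=255
m=((P[...,2]>.004)&(P[...,2]<.03)&(box>0)).astype(np.uint8)
m=cv2.morphologyEx(((P[...,2]>.006)&(box>0)).astype(np.uint8),cv2.MORPH_OPEN,np.ones((3,3)))
cs=max(cv2.findContours(m,0,2)[0],key=cv2.contourArea)
w=P[...,2]
print("z histogram",np.histogram(w[box>0],np.arange(-.01,.16,.01)))
sel=(box>0)&(w>.006)&(w<.02)
q=P[sel][:,:2].astype(np.float32); rc=cv2.minAreaRect(q); print("plate",rc)
sel=(box>0)&(w>.038)&(w<.056); q=P[sel][:,:2]
print("rim centre",cv2.minEnclosingCircle(q.astype(np.float32)))
sel=(box>0)&(w>.085); 
for p in P[sel]: print(p.round(3),end=' ')
im=cv2.resize(c["pixels"][150:280,240:400],None,fx=5,fy=4.6,interpolation=2); cv2.imwrite("pics/crop.png",im)
E
```

```text
axis [ 0.5915 -0.0165  0.051 ]
post [0.6009 0.0495 0.1   ]
handle [ 0.6037 -0.1579  0.09  ]
reader [ 7.295e-01 -6.000e-04  6.800e-02]
z histogram (array([4407, 8107, 1970,   65,  100, 2864, 2310,  270,  254,  233,   26,
         41,   39,   14,    1,    0]), array([-0.01,  0.  ,  0.01,  0.02,  0.03,  0.04,  0.05,  0.06,  0.07,
        0.08,  0.09,  0.1 ,  0.11,  0.12,  0.13,  0.14,  0.15]))
plate ((0.6103264689445496, -0.03580912947654724), (0.4420653283596039, 0.3594491183757782), 88.86180877685547)
rim centre ((0.5910490155220032, -0.03556913137435913), 0.13607226312160492)
[ 0.364 -0.041  1.511] [ 0.364 -0.041  1.511] [ 0.364 -0.041  1.511] [ 0.364 -0.041  1.511] [ 0.364 -0.041  1.511] [ 0.364 -0.041  1.511] [ 0.364 -0.041  1.511] [ 0.364 -0.041  1.511] [ 0.364 -0.041  1.511] [ 0.364 -0.041  1.511] [ 0.364 -0.041  1.511] [ 0.364 -0.041  1.511] [ 0.364 -0.041  1.511] [ 0.364 -0.041  1.511] [ 0.364 -0.041  1.511] [ 0.364 -0.041  1.511] [ 0.364 -0.041  1.511] [ 0.364 -0.041  1.511] [ 0.364 -0.041  1.511] [ 0.364 -0.041  1.511] [ 0.364 -0.041  1.511] [ 0.364 -0.041  1.511] [ 0.364 -0.
[... 5203 characters left out ...]
41  1.511] [ 0.364 -0.041  1.511] [ 0.364 -0.041  1.511] [ 0.364 -0.041  1.511] [ 0.364 -0.041  1.511] [ 0.364 -0.041  1.511] [ 0.364 -0.041  1.511] [ 0.364 -0.041  1.511] [ 0.364 -0.041  1.511] [ 0.364 -0.041  1.511] [ 0.364 -0.041  1.511] [ 0.364 -0.041  1.511] [ 0.364 -0.041  1.511] [ 0.364 -0.041  1.511] [ 0.364 -0.041  1.511] [ 0.364 -0.041  1.511] [ 0.364 -0.041  1.511] [ 0.364 -0.041  1.511] [ 0.364 -0.041  1.511] [ 0.364 -0.041  1.511] [ 0.364 -0.041  1.511] [ 0.364 -0.041  1.511] [ 0.364 -0.041  1.511] [ 0.364 -0.041  1.511] [ 0.364 -0.041  1.511] [ 0.364 -0.041  1.511] [ 0.364 -0.041  1.511] [ 0.364 -0.041  1.511] [ 0.364 -0.041  1.511] [ 0.364 -0.041  1.511] [ 0.364 -0.041  1.511]
```

View pics/crop.png

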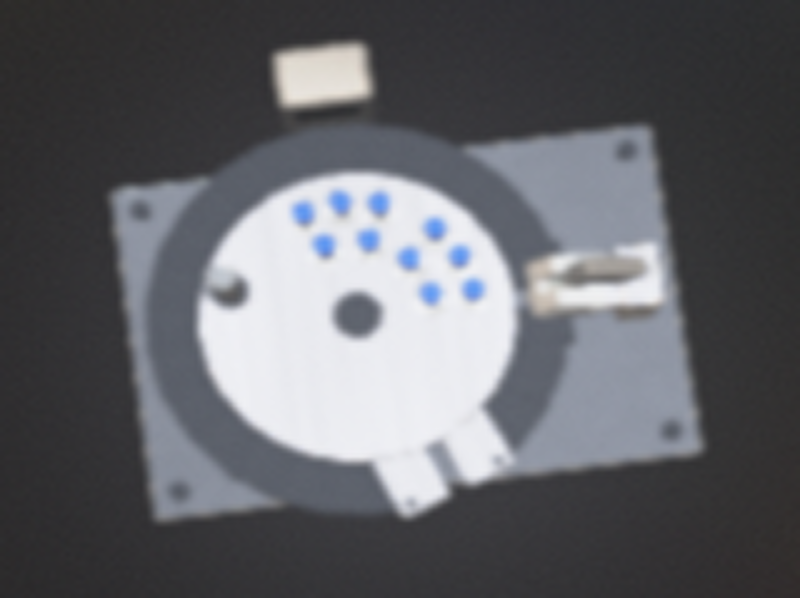

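The crop shows the post at (225,285), the hub at (358,315) and the handle bar at (600,268), which lies radially. The shoe slot is at about (447,465), and the plate corners are (112,190), (650,128), (703,452) and (155,520).

Run:
```python
from h import *
c=dict(np.load("top0.npz"))
f=lambda u,v,z: onplane(c,((u+.5)/5-.5+240,(v+.5)/4.6-.5+150),z)
co=[f(u,v,.012) for u,v in [(112,190),(650,128),(703,452),(155,520)]]
for a,b in [(0,1),(1,2),(2,3),(3,0)]:
    d=co[b]-co[a]; print(np.linalg.norm(d).round(4),np.degrees(np.arctan2(d[1],d[0])).round(2))
print("hub",f(358,315,.053),"plate mid",np.mean(co,0))
hub=f(358,315,.053)
print("handle top",f(600,270,.115), "post top",f(222,277,.099))
sl=f(447,465,.05); po=f(222,277,.099)
for n,p in(("slot",sl),("post",po),("handle",f(600,270,.115))):
    d=p-hub; print(n,np.hypot(*d[:2]),np.degrees(np.arctan2(d[1],d[0])))
```

```text
0.2991 -83.88
0.1973 -173.32
0.3004 96.57
0.1997 6.32
hub [ 0.59103467 -0.0144152   0.053     ] plate mid [ 0.59317667 -0.03941193  0.012     ]
handle top [ 0.60417913 -0.13959383  0.115     ] post top [0.6068636  0.05466553 0.099     ]
slot 0.09896869221364886 -152.57452162438713
post 0.0708710277521459 77.09422036985904
handle 0.12586685659125016 -84.00558856697047
```

```bash
cat >> h.py <<'E'
yaw=np.radians(96.4)
ex=np.array([np.cos(yaw),np.sin(yaw),0]); ey=np.array([-np.sin(yaw),np.cos(yaw),0])
p=-.5*ex+np.array([0,0,np.sqrt(.75)])
HUB=np.array([.591,-.0144,.051])
def frame(z,y):
    z=z/np.linalg.norm(z); y=y-z*(y@z); y/=np.linalg.norm(y)
    return R.from_matrix(np.stack([np.cross(y,z),y,z],1))
RH=frame(-p,-ey)           # handle in line, twist 0
def rows(o,pos,rot):       # o = obs
    r=R.from_quat(o["tool_rot"])
    print("pos err mm",((pos-o["position"])*1000).round(1))
    print("shift",(r.inv().apply(pos-o["position"])/.04).round(3),"turn",(r.inv()*rot).as_rotvec().round(3))
E
python3 - <<'E'
from rig import *
from h import *
H=np.array([.6043,-.1355,.1027]); print(RH.as_matrix().round(3))
rows(get_obs(),H+.244*p,RH)
E
```

```text
[[-0.097  0.994 -0.056]
 [ 0.861  0.111  0.497]
 [ 0.5    0.    -0.866]]
pos err mm [389.7 324.8 -89.8]
shift [12.034 -3.996  2.258] turn [ 0.341  0.444 -1.277]
```

Emit:
{"op": "move_arm", "data": {"commands": [[[12.03, -4.0, 2.26, 0.341, 0.444, -1.277], [12.03, -4.0, 2.26, 0.341, 0.444, -1.277], [12.03, -4.0, 2.26, 0.341, 0.444, -1.277], [12.03, -4.0, 2.26, 0.341, 0.444, -1.277], [12.03, -4.0, 2.26, 0.341, 0.444, -1.277], [12.03, -4.0, 2.26, 0.341, 0.444, -1.277], [12.03, -4.0, 2.26, 0.341, 0.444, -1.277], [12.03, -4.0, 2.26, 0.341, 0.444, -1.277], [12.03, -4.0, 2.26, 0.341, 0.444, -1.277], [12.03, -4.0, 2.26, 0.341, 0.444, -1.277], [12.03, -4.0, 2.26, 0.341, 0.444, -1.277], [12.03, -4.0, 2.26, 0.341, 0.444, -1.277]]], "claw": -1}}

```text
time: 1.6
position: [0.6168, -0.2588, 0.3149]
tool_rot: [0.645, 0.719, 0.172, -0.192]
ft_force: [0.0, 0.1, -1.0]
grip_width: 0.087
grip_force: 0.0
```

Run:
```python
from rig import *
from h import *
o=get_obs(); print(o["time"],o["q"].round(3))
H=np.array([.6043,-.1355,.1027])
rows(o,H+.244*p,RH)
c=camera("wrist"); np.savez("w1.npz",**c); cv2.imwrite("pics/w1.png",c["pixels"])
print(proj(c,H),proj(c,H+.013*p),proj(c,HUB))
```

```text
1.6 [-0.633  0.746  1.312  0.378  1.462 -0.856]
pos err mm [ 1.1  2.  -0.9]
shift [0.03  0.034 0.043] turn [ 0.001  0.003 -0.002]
[318.39813324 250.6739783 ] [318.63199669 257.95147857] [317.39502762 112.41270464]
```

View pics/w1.png

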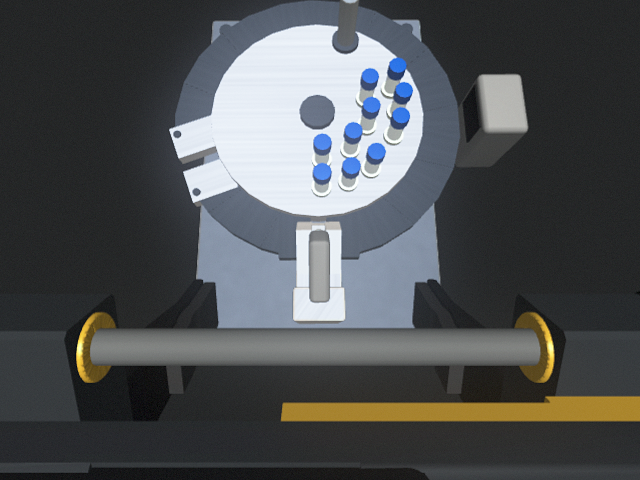

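The wrist view shows the handle's top face spanning (310–329, 230–302), centred at about (319,266). I predicted (318.6,258), so it's laterally right but about 4 mm off radially. I'll refine with depth.

Run:
```python
from rig import *
from h import *
c=dict(np.load("w1.npz")); P=pts(c)
m=np.zeros((480,640),bool); m[222:315,298:342]=1
Q=P[m]; H=np.array([.6043,-.1355,.1027])
F=np.stack([RH.apply([1,0,0]),RH.apply([0,1,0]),p]); L=(Q-H)@F.T*1000
print(np.histogram(L[:,2],np.arange(-40,30,2)))
t=L[(L[:,2]>4)&(L[:,2]<20)&(abs(L[:,1])<15)]
print(len(t),np.median(t,0),np.percentile(t,[1,5,95,99],axis=0).round(1))
# ray x plane of top at H+13p+-: ends
for uv in [(319,230),(319,302),(310,266),(329,266)]:
    o,d=ray(c,uv); s=((H+.013*p-o)@p)/(d@p); print(uv,((o+s*d-H)@F.T*1000).round(1))
cc=onplane(c,(317.5,111.5),.053); print("hub",cc)
```

```text
(array([ 23,  15,  24,  31,  26,  19,  33, 145, 914, 239,  21,  77, 148,
       177, 268, 197,  14,  23,  16,  20,  16,  19,  24,  16,  23,  23,
       214, 981, 100,   0,   0,   0,   0,   0]), array([-40, -38, -36, -34, -32, -30, -28, -26, -24, -22, -20, -18, -16,
       -14, -12, -10,  -8,  -6,  -4,  -2,   0,   2,   4,   6,   8,  10,
        12,  14,  16,  18,  20,  22,  24,  26,  28]))
1381 [-5.74410884  0.17857148 14.88291633] [[-26.   -5.5   5. ]
 [-23.7  -5.3  11.1]
 [ 10.1   5.3  16.2]
 [ 10.6   5.9  16.7]]
(319, 230) [16.2  0.2 13. ]
(319, 302) [-26.9   0.2  13. ]
(310, 266) [-4.8 -4.9 13. ]
(329, 266) [-4.8  5.8 13. ]
hub [ 0.59111281 -0.01479785  0.053     ]
```

Run:
```python
from rig import *
from h import *
c=dict(np.load("w1.npz")); P=pts(c)
m=np.zeros((480,640),bool); m[222:315,298:342]=1
H=np.array([.6043,-.1355,.1027])
F=np.stack([RH.apply([1,0,0]),RH.apply([0,1,0]),p]); L=(P-H)@F.T*1000
a=m&(L[...,2]>12.5)&(L[...,2]<18); t=L[a]; print(t[:,0].min(),t[:,0].max(),t[:,1].min(),t[:,1].max(),np.median(t[:,2]))
v,u=np.where(a); print(v.min(),v.max(),u.min(),u.max())
b=m&(L[...,2]>-26)&(L[...,2]<-21); t=L[b]; print("bush",t.min(0),t.max(0),np.median(t,0))
x=-(t*0)[0,0]
```

```text
-26.46111076822732 10.482938767683722 -5.911715888109347 5.969640965203236 14.966369923021002
240 302 308 329
bush [-32.54851584 -13.39887087 -25.98586715] [  6.78913177  14.69500374 -21.0345188 ] [-11.49807861   6.36349014 -22.72889835]
```

```bash
cat >> h.py <<'E'
H=np.array([.6043,-.1355,.1027])+RH.apply([-.008,0,-.002])
E
python3 - <<'E'
from rig import *
from h import *
print(H); rows(get_obs(),H+.168*p,RH)
E
```

```text
[ 0.60518375 -0.14337879  0.10043205]
pos err mm [ -2.3  31.8 -69. ]
shift [-0.167  0.03   1.893] turn [ 0.001  0.003 -0.002]
```

Emit:
{"op": "move_arm", "data": {"commands": [[[-0.167, 0.03, 0.6, 0.001, 0.003, -0.002], [-0.167, 0.03, 1.2, 0.001, 0.003, -0.002], [-0.167, 0.03, 1.6, 0.001, 0.003, -0.002], [-0.167, 0.03, 1.89, 0.001, 0.003, -0.002], [-0.167, 0.03, 1.89, 0.001, 0.003, -0.002], [-0.167, 0.03, 1.89, 0.001, 0.003, -0.002]]]}}

```text
time: 2.4
position: [0.6157, -0.2258, 0.2461]
tool_rot: [0.643, 0.721, 0.173, -0.193]
ft_force: [-0.6, 0.2, -0.4]
grip_width: 0.0867
grip_force: 0.0
```

Run:
```python
from rig import *
from h import *
o=get_obs(); print(o["ft_force"],o["q"].round(3)); rows(o,H+.168*p,RH)
```

```text
[-0.57304609  0.24929386 -0.42064612] [-0.595  0.817  1.388  0.404  1.317 -0.887]
pos err mm [-1.2 -1.1 -0.2]
shift [-0.023 -0.033 -0.007] turn [-0.     0.     0.002]
```

Emit:
{"op": "move_arm", "data": {"commands": [[[-0.02, -0.03, 0, 0, 0, 0], [-0.02, -0.03, 0, 0, 0, 0], [-0.02, -0.03, 0, 0, 0, 0], [-0.02, -0.03, 0, 0, 0, 0], [-0.02, -0.03, 0, 0, 0, 0], [-0.02, -0.03, 0, 0, 0, 0], [-0.02, -0.03, 0, 0, 0, 0], [-0.02, -0.03, 0, 0, 0, 0]]], "claw": 1, "squeeze": 35}}

```text
time: 3.4
position: [0.6143, -0.2262, 0.245]
tool_rot: [0.643, 0.721, 0.173, -0.193]
ft_force: [0.5, 0.0, 0.5]
grip_width: 0.0155
grip_force: 0.7
```

Emit:
{"op": "move_arm", "data": {"commands": [[[0, 0, 0, 0, 0, 0], [0, 0, 0, 0, 0, 0], [0, 0, 0, 0, 0, 0], [0, 0, -0.1, 0, 0, 0], [0, 0, -0.2, 0, 0, 0], [0, 0, -0.3, 0, 0, 0], [0, 0, -0.42, 0, 0, 0], [0, 0, -0.42, 0, 0, 0], [0, 0, -0.42, 0, 0, 0]]]}}

```text
time: 4.53
position: [0.6159, -0.2337, 0.2583]
tool_rot: [0.643, 0.72, 0.173, -0.193]
ft_force: [6.3, 4.1, -7.6]
grip_width: 0.0115
grip_force: 35.0
```

Run:
```python
from rig import *
from h import *
o=get_obs(); print(o["ft_force"],o["ft_force"]@p,o["moment"]); rows(o,H+.168*p+.017*p,RH)
```

```text
[ 6.28456937  4.113491   -7.62375313] -8.29602446023929 [-0.35130558 -1.23579875 -0.58174628]
pos err mm [-0.4 -1.6  2.4]
shift [-0.004 -0.015 -0.071] turn [ 0.001 -0.001  0.002]
```

Emit:
{"op": "move_arm", "data": {"commands": [[[0, 0.03, -0.06, 0, 0, 0], [0, 0.03, -0.06, 0, 0, 0.15], [0, 0.03, -0.06, 0, 0, 0.3], [0, 0.03, -0.06, 0, 0, 0.45]]]}}

```text
time: 5.03
position: [0.6164, -0.2345, 0.2598]
tool_rot: [0.789, 0.557, 0.124, -0.228]
ft_force: [2.5, 3.7, -7.7]
grip_width: 0.0116
grip_force: 35.0
```

Run:
```python
from rig import *
from h import *
o=get_obs(); print(o["q"],o["ft_force"],o["ft_force"]@p,o["moment"]@p); rows(o,H+.168*p+.017*p,RH*R.from_rotvec([0,0,1.45]))
```

```text
[-0.60464458  0.80352872  1.36972791  0.39626236  1.3522577  -0.42620213] [ 2.47400853  3.74855526 -7.68698889] -8.381837092257351 0.04497865899540282
pos err mm [-0.9 -0.8  0.9]
shift [-0.014 -0.021 -0.027] turn [-0.004  0.001  0.996]
```

Emit:
{"op": "move_arm", "data": {"commands": [[[0, -0.01, -0.01, 0, 0, 0.17], [0, -0.01, -0.01, 0, 0, 0.34], [0, -0.01, -0.01, 0, 0, 0.5], [0, -0.01, -0.01, 0, 0, 0.67], [0, -0.01, -0.01, 0, 0, 0.83], [0, -0.01, -0.01, 0, 0, 0.93], [0, -0.01, -0.01, 0, 0, 0.93]]]}}

```text
time: 5.9
position: [0.6159, -0.2343, 0.2602]
tool_rot: [0.954, 0.146, 0.009, -0.26]
ft_force: [2.9, 5.1, -8.2]
grip_width: 0.0116
grip_force: 35.0
```

Run:
```python
from rig import *
from h import *
o=get_obs(); print(o["q"],o["ft_force"],o["ft_force"]@p,o["moment"]@p,o["moment"]); rows(o,H+.168*p+.014*p,RH*R.from_rotvec([0,0,1.45]))
```

```text
[-0.60487039  0.80257675  1.37083869  0.39683098  1.35341517  0.49938197] [ 2.92193054  5.10342646 -8.23093367] -9.501156158564552 -0.003505430349734273 [-0.15339125 -0.74580987 -0.42208602]
pos err mm [-0.6  0.5 -2.2]
shift [-0.016  0.013  0.054] turn [-0.004  0.002  0.07 ]
```

Emit:
{"op": "move_arm", "data": {"commands": [[[0, 0, 0.04, 0, 0, 0], [0, 0, 0.07, 0, 0, 0], [0, 0, 0.07, 0, 0, 0]]]}}

```text
time: 6.28
position: [0.6158, -0.2329, 0.2577]
tool_rot: [0.954, 0.146, 0.009, -0.26]
ft_force: [3.6, 5.5, -8.2]
grip_width: 0.0118
grip_force: 35.0
```

Emit:
{"op": "move_arm", "data": {"commands": [[[0, 0, 0, 0, 0, 0], [0, 0, 0, 0, 0, 0], [0, 0, 0, 0, 0, 0], [0, 0, 0, 0, 0, 0], [0, 0, 0, 0, 0, 0], [0, 0, 0, 0, 0, 0]]], "claw": 0}}

```text
time: 7.02
position: [0.616, -0.2343, 0.2598]
tool_rot: [0.955, 0.147, 0.01, -0.259]
ft_force: [0.7, 0.1, -0.8]
grip_width: 0.0431
grip_force: 0.0
```

Emit:
{"op": "move_arm", "data": {"commands": [[[0, 0, -1, 0, 0, 0], [0, 0, -2, 0, 0, 0], [0, 0, -2.5, 0, 0, 0], [0, 0, -2.5, 0, 0, 0]]]}}

```text
time: 7.52
position: [0.622, -0.285, 0.3479]
tool_rot: [0.955, 0.146, 0.011, -0.258]
ft_force: [-0.1, -0.3, 0.1]
grip_width: 0.0435
grip_force: 0.0
```

Run:
```python
from rig import *
from h import *
o=get_obs(); print(o["q"],o["ft_force"])
c=camera("wrist"); np.savez("w2.npz",**c); cv2.imwrite("pics/w2.png",c["pixels"])
```

```text
[-0.65851044  0.7306109   1.2392592   0.36720639  1.55243322  0.52953561] [-0.1327201  -0.28205037  0.08855964]
```

View pics/w2.png

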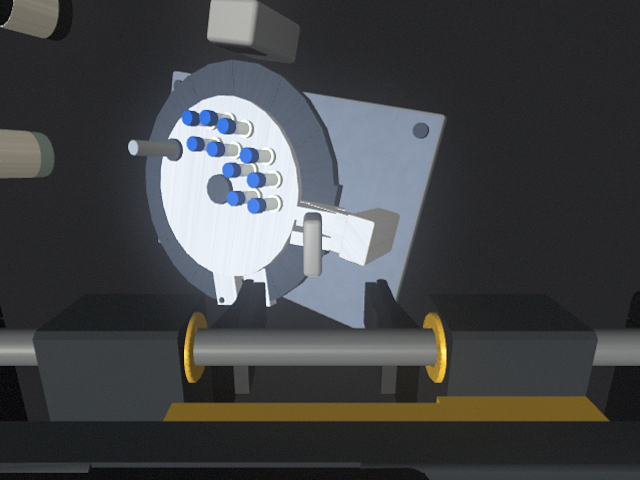

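The wrist view shows the handle crosswise at about (312,245) and standing out of the bush, so it's parked. The post is at (150,148).

```bash
cat >> h.py <<'E'
A0=np.radians(77.1)
def post(th,z):  # TCP pose straddling post at carousel turn th
    a=A0+th; r=np.array([np.cos(a),np.sin(a),0])
    q=HUB+.07*r; q[2]=z
    return q, frame(np.array([0,0,-1.]),np.array([np.sin(a),-np.cos(a),0]))
E
python3 - <<'E'
from rig import *
from h import *
q,r=post(0,.36); print(q); rows(get_obs(),q,r)
c=dict(np.load("w2.npz")); P=pts(c); L=(P-H)@np.stack([RH.apply([1,0,0]),RH.apply([0,1,0]),p]).T*1000
m=np.zeros((480,640),bool); m[205:285,295:330]=1; t=L[m&(L[...,2]>20)&(L[...,2]<45)]
print(len(t),np.median(t,0),t.min(0),t.max(0))
g=P[130:160,125:165].reshape(-1,3); g=g[(g[:,2]>.092)&(g[:,2]<.11)]; print("post top",np.median(g,0),len(g),q)
E
```

```text
[0.60662751 0.05383328 0.36      ]
pos err mm [-15.  338.   13.6]
shift [ 1.991 -7.228  3.928] turn [-0.415 -0.358 -1.016]
1092 [ 0.06579335  1.75180508 26.62500992] [ -8.96368806 -18.98100383  20.32922839] [ 8.46729259 19.4690804  28.98512613]
post top [0.60713567 0.05074593 0.09684008] 198 [0.60662751 0.05383328 0.36      ]
```

Emit:
{"op": "move_arm", "data": {"commands": [[[2.0, -7.23, 3.93, -0.415, -0.358, -1.016], [2.0, -7.23, 3.93, -0.415, -0.358, -1.016], [2.0, -7.23, 3.93, -0.415, -0.358, -1.016], [2.0, -7.23, 3.93, -0.415, -0.358, -1.016], [2.0, -7.23, 3.93, -0.415, -0.358, -1.016], [2.0, -7.23, 3.93, -0.415, -0.358, -1.016], [2.0, -7.23, 3.93, -0.415, -0.358, -1.016], [2.0, -7.23, 3.93, -0.415, -0.358, -1.016], [2.0, -7.23, 3.93, -0.415, -0.358, -1.016]]]}}

```text
time: 8.7
position: [0.6072, 0.0525, 0.3594]
tool_rot: [0.783, 0.622, -0.0, -0.001]
ft_force: [-0.5, -0.1, 0.3]
grip_width: 0.0438
grip_force: 0.0
```

Run:
```python
from rig import *
from h import *
o=get_obs(); print(o["q"].round(3),o["ft_force"]); q,r=post(0,.25); rows(o,q,r)
```

```text
[-9.700e-02  5.600e-01  1.517e+00  1.000e-03  1.066e+00  1.310e-01] [-0.48647137 -0.05751829  0.34244037]
pos err mm [  -0.5    1.3 -109.4]
shift [ 0.028 -0.016  2.736] turn [-0.002 -0.    -0.003]
```

Emit:
{"op": "move_arm", "data": {"commands": [[[0.03, -0.01, 1.0, 0, 0, 0], [0.03, -0.01, 2.0, 0, 0, 0], [0.03, -0.01, 2.5, 0, 0, 0], [0.03, -0.01, 2.72, 0, 0, 0], [0.03, -0.01, 2.72, 0, 0, 0]]]}}

```text
time: 9.32
position: [0.607, 0.0544, 0.2508]
tool_rot: [0.783, 0.622, -0.0, -0.001]
ft_force: [0.4, 0.8, -0.4]
grip_width: 0.0431
grip_force: 0.0
```

Emit:
{"op": "move_arm", "data": {"commands": [[[0, 0, 0, 0, 0, 0], [0, 0, 0, 0, 0, 0], [0, 0, 0, 0, 0, 0], [0, 0, 0, 0, 0, 0]]], "claw": 0.55, "squeeze": 15}}

```text
time: 9.82
position: [0.6068, 0.0555, 0.2516]
tool_rot: [0.782, 0.623, 0.0, -0.0]
ft_force: [-0.2, -0.3, 0.5]
grip_width: 0.0205
grip_force: 0.0
```

Run:
```python
from rig import *
from h import *
o=get_obs(); print(o["q"].round(3),o["ft_force"])
r0=R.from_quat(o["tool_rot"])
# arc rows from here in tool units; +1.1 rad of travel
p0,_=post(0,.25)
for th in np.arange(.1,1.16,.1):
    q,r=post(th,.25); print(np.r_[(r0.inv().apply(q-p0)/.04),(r0.inv()*r).as_rotvec()].round(3))
```

```text
[-0.092  0.709  1.59   0.     0.843  0.133] [-0.17944257 -0.26514177  0.45401638]
[-0.009 -0.175 -0.     0.    -0.    -0.1  ]
[-0.035 -0.348 -0.     0.    -0.    -0.2  ]
[-0.078 -0.517 -0.     0.    -0.    -0.3  ]
[-0.138 -0.681 -0.     0.    -0.    -0.4  ]
[-0.214 -0.839 -0.     0.    -0.    -0.5  ]
[-0.306 -0.988 -0.     0.    -0.    -0.6  ]
[-0.411 -1.127 -0.     0.    -0.    -0.7  ]
[-0.531 -1.255 -0.     0.    -0.    -0.8  ]
[-0.662 -1.371 -0.     0.    -0.    -0.9  ]
[-0.804 -1.473 -0.     0.    -0.    -1.   ]
[-0.956 -1.56  -0.     0.    -0.    -1.1  ]
```

Emit:
{"op": "move_arm", "data": {"commands": [[[-0.009, -0.175, 0, 0, 0, -0.1], [-0.035, -0.348, 0, 0, 0, -0.2], [-0.078, -0.517, 0, 0, 0, -0.3], [-0.138, -0.681, 0, 0, 0, -0.4], [-0.214, -0.839, 0, 0, 0, -0.5], [-0.306, -0.988, 0, 0, 0, -0.6], [-0.411, -1.127, 0, 0, 0, -0.7], [-0.531, -1.255, 0, 0, 0, -0.8], [-0.662, -1.371, 0, 0, 0, -0.9], [-0.804, -1.473, 0, 0, 0, -1.0], [-0.88, -1.517, 0, 0, 0, -1.05], [-0.88, -1.517, 0, 0, 0, -1.05]]]}}

```text
time: 11.32
position: [0.5398, 0.0347, 0.2514]
tool_rot: [0.365, 0.931, 0.0, -0.0]
ft_force: [0.2, -0.2, -0.2]
grip_width: 0.0193
grip_force: 0.0
```

Run:
```python
from rig import *
from h import *
o=get_obs(); print(o["q"].round(3),o["ft_force"]); q,r=post(1.05,.25); rows(o,q,r)
for n in("wrist","side"):
    c=camera(n); np.savez(n+"3.npz",**c); cv2.imwrite(f"pics/{n}3.png",c["pixels"])
for th in (1.05,1.1,1.15,1.2,1.25,1.3): print(th,proj(c,post(th,.099)[0]))
im=c["pixels"][190:310,230:390]; cv2.imwrite("pics/s3.png",cv2.resize(im,None,fx=5,fy=5,interpolation=2))
```

```text
[-0.143  0.647  1.768  0.     0.727 -0.967] [ 0.1589997  -0.17422968 -0.20840496]
pos err mm [-0.2 -1.5 -1.4]
shift [-0.023 -0.031  0.034] turn [-0.    -0.    -0.001]
1.05 [316.74947515 252.72610828]
1.1 [318.01609889 252.32182426]
1.15 [319.24348447 251.88063488]
1.2 [320.42832256 251.40394571]
1.25 [321.56746626 250.89326278]
1.3 [322.65794064 250.35018516]
```

View pics/wrist3.png

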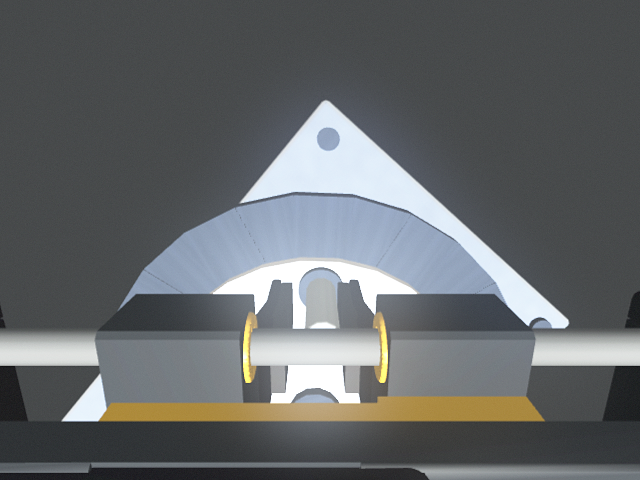

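The wrist view shows the post (320,300) upright between the fingers and touching the right one, so the carousel is at about 1.0–1.05. I'm lifting off and going back to the handle.

Emit:
{"op": "move_arm", "data": {"commands": [[[0, 0, -1.0, 0, 0, 0], [0, 0, -2.2, 0, 0, 0], [0, 0, -2.75, 0, 0, 0], [0, 0, -2.75, 0, 0, 0]]], "claw": 0}}

```text
time: 11.92
position: [0.5403, 0.0347, 0.363]
tool_rot: [0.365, 0.931, 0.001, 0.002]
ft_force: [-0.2, -0.3, 0.9]
grip_width: 0.0424
grip_force: 0.0
```

Run:
```python
from rig import *
from h import *
o=get_obs(); RT=RH*R.from_rotvec([0,0,1.38]); rows(o,H+.014*p+.264*p,RT)
```

```text
pos err mm [  80.3 -316.2  -21.8]
shift [-6.839 -4.441  0.556] turn [0.211 0.595 2.038]
```

Emit:
{"op": "move_arm", "data": {"commands": [[[-6.84, -4.44, 0.56, 0.211, 0.595, 2.038], [-6.84, -4.44, 0.56, 0.211, 0.595, 2.038], [-6.84, -4.44, 0.56, 0.211, 0.595, 2.038], [-6.84, -4.44, 0.56, 0.211, 0.595, 2.038], [-6.84, -4.44, 0.56, 0.211, 0.595, 2.038], [-6.84, -4.44, 0.56, 0.211, 0.595, 2.038], [-6.84, -4.44, 0.56, 0.211, 0.595, 2.038], [-6.84, -4.44, 0.56, 0.211, 0.595, 2.038], [-6.84, -4.44, 0.56, 0.211, 0.595, 2.038], [-6.84, -4.44, 0.56, 0.211, 0.595, 2.038], [-6.84, -4.44, 0.56, 0.211, 0.595, 2.038], [-6.84, -4.44, 0.56, 0.211, 0.595, 2.038]]]}}

```text
time: 13.42
position: [0.6197, -0.2815, 0.336]
tool_rot: [0.955, 0.142, 0.007, -0.261]
ft_force: [-0.1, 0.0, -0.2]
grip_width: 0.0436
grip_force: 0.0
```

Run:
```python
from rig import *
from h import *
o=get_obs(); RT=RH*R.from_rotvec([0,0,1.38]); print(o["q"].round(3)); rows(o,H+.014*p+.244*p,RT)
rows(o,H+.014*p+.168*p,RT)
c=camera("wrist"); np.savez("w4.npz",**c); cv2.imwrite("pics/w4.png",c["pixels"])
```

```text
[-0.656  0.741  1.256  0.367  1.536  0.532]
pos err mm [ -0.2   9.9 -12.2]
shift [ 0.036 -0.054  0.387] turn [-0.005  0.005 -0.008]
pos err mm [ -4.4  47.7 -78. ]
shift [ 0.045 -0.045  2.286] turn [-0.005  0.005 -0.008]
```

View pics/w4.png

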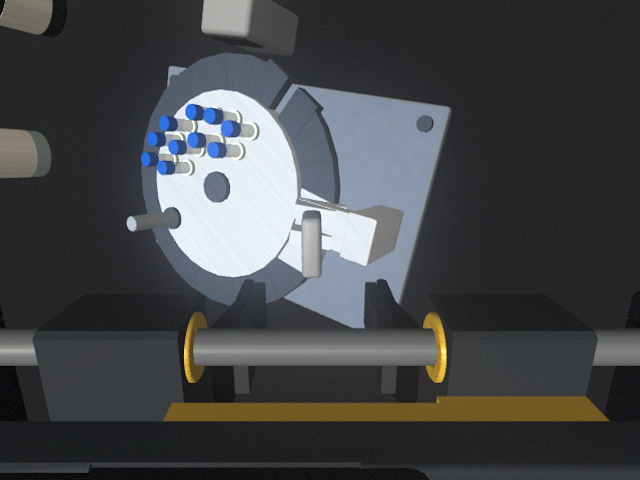

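The carousel has turned, with the post base now at (172,217). The old slot shows at (290,95), the shoe is partly under the bush at (295,255), and the handle at (312,245) is still parked crosswise.

Emit:
{"op": "move_arm", "data": {"commands": [[[0.04, -0.05, 0.8, -0.005, 0.005, -0.008], [0.04, -0.05, 1.5, -0.005, 0.005, -0.008], [0.04, -0.05, 2.0, -0.005, 0.005, -0.008], [0.04, -0.05, 2.28, -0.005, 0.005, -0.008], [0.04, -0.05, 2.28, -0.005, 0.005, -0.008], [0.04, -0.05, 2.28, -0.005, 0.005, -0.008]]]}}

```text
time: 14.22
position: [0.6161, -0.2346, 0.2613]
tool_rot: [0.955, 0.148, 0.012, -0.257]
ft_force: [0.9, -0.4, 0.5]
grip_width: 0.0437
grip_force: 0.0
```

Run:
```python
from rig import *
from h import *
o=get_obs(); RT=RH*R.from_rotvec([0,0,1.38]); print(o["ft_force"]); rows(o,H+.014*p+.168*p,RT)
c=dict(np.load("w4.npz"))
for uv,z in [((172,217),.053),((290,97),.045)]:
    d=onplane(c,uv,z)-HUB; print(np.hypot(*d[:2]),np.degrees(np.arctan2(d[1],d[0])))
```

```text
[ 0.91596097 -0.39915436  0.4540026 ]
pos err mm [-0.8  0.8 -3.2]
shift [-0.021  0.018  0.081] turn [ 0.005 -0.002  0.006]
0.06738145548054174 136.53445841107109
0.1041319268779556 -27.921714092821045
```

Emit:
{"op": "move_arm", "data": {"commands": [[[-0.02, 0.02, 0.07, 0, 0, 0], [-0.02, 0.02, 0.07, 0, 0, 0], [-0.02, 0.02, 0.07, 0, 0, 0], [-0.02, 0.02, 0.07, 0, 0, 0], [-0.02, 0.02, 0.07, 0, 0, 0], [-0.02, 0.02, 0.07, 0, 0, 0], [-0.02, 0.02, 0.07, 0, 0, 0], [-0.02, 0.02, 0.07, 0, 0, 0]]], "claw": 1, "squeeze": 35}}

```text
time: 15.22
position: [0.615, -0.233, 0.2585]
tool_rot: [0.955, 0.148, 0.012, -0.258]
ft_force: [-2.2, 2.7, 5.1]
grip_width: 0.0118
grip_force: 35.0
```

Run:
```python
from rig import *
from h import *
o=get_obs(); RT=RH*R.from_rotvec([0,0,1.38]); print(o["ft_force"],o["ft_force"]@p); rows(o,H+.017*p+.168*p,RT)
```

```text
[-2.20271418  2.71752618  5.09768509] 2.9416625178128033
pos err mm [ 0.5 -2.3  2.2]
shift [ 0.003  0.024 -0.076] turn [ 0.001 -0.001  0.006]
```

Emit:
{"op": "move_arm", "data": {"commands": [[[0, 0, -0.05, 0, 0, 0], [0, 0, -0.1, 0, 0, 0], [0, 0, -0.1, 0, 0, 0], [0, 0, -0.1, 0, 0, 0]]]}}

```text
time: 15.72
position: [0.6151, -0.2336, 0.2591]
tool_rot: [0.954, 0.148, 0.011, -0.259]
ft_force: [1.1, 7.5, -5.2]
grip_width: 0.0118
grip_force: 35.0
```

Run:
```python
from rig import *
from h import *
o=get_obs(); RT=RH*R.from_rotvec([0,0,1.38]); print(o["ft_force"],o["ft_force"]@p); rows(o,H+.017*p+.168*p,RT);rows(o,H+.017*p+.168*p,RH)
```

```text
[ 1.14732294  7.46250497 -5.24907017] -8.189881701186902
pos err mm [ 0.4 -1.7  1.5]
shift [ 0.003  0.019 -0.054] turn [-0.    -0.     0.005]
pos err mm [ 0.4 -1.7  1.5]
shift [ 0.003  0.019 -0.054] turn [-0.000e+00 -1.000e-03 -1.375e+00]
```

Emit:
{"op": "move_arm", "data": {"commands": [[[0, 0.02, -0.06, 0, 0, 0], [0, 0.02, -0.06, 0, 0, 0], [0, 0.02, -0.06, 0, 0, -0.15], [0, 0.02, -0.06, 0, 0, -0.3], [0, 0.02, -0.06, 0, 0, -0.45]]]}}

```text
time: 16.35
position: [0.6155, -0.2353, 0.2606]
tool_rot: [0.897, 0.359, 0.069, -0.25]
ft_force: [1.6, 8.5, -6.6]
grip_width: 0.012
grip_force: 35.0
```

Run:
```python
from rig import *
from h import *
o=get_obs(); print(o["ft_force"],o["ft_force"]@p,o["moment"]@p);rows(o,H+.017*p+.168*p,RH)
```

```text
[ 1.6310476   8.47596617 -6.55764855] -9.79975629629276 -0.008162153262308514
pos err mm [ 0. -0.  0.]
shift [-0.001  0.001 -0.001] turn [ 0.    -0.001 -0.921]
```

Emit:
{"op": "move_arm", "data": {"commands": [[[0, 0, 0, 0, 0, -0.16], [0, 0, 0, 0, 0, -0.32], [0, 0, 0, 0, 0, -0.48], [0, 0, 0, 0, 0, -0.64], [0, 0, 0, 0, 0, -0.8], [0, 0, 0, 0, 0, -0.93], [0, 0, 0, 0, 0, -0.95], [0, 0, 0, 0, 0, -0.95]]]}}

```text
time: 17.35
position: [0.6161, -0.2355, 0.2608]
tool_rot: [0.636, 0.727, 0.176, -0.19]
ft_force: [3.3, 7.8, -6.9]
grip_width: 0.0117
grip_force: 35.0
```

Run:
```python
from rig import *
from h import *
o=get_obs(); print(o["ft_force"],o["ft_force"]@p,o["moment"]@p);rows(o,H+.010*p+.168*p,RH)
```

```text
[ 3.33216035  7.77496409 -6.90845602] -9.660437174874767 -0.3262807687592929
pos err mm [-1.   3.7 -6.2]
shift [ 0.005 -0.014  0.182] turn [ 0.003 -0.     0.023]
```

Emit:
{"op": "move_arm", "data": {"commands": [[[0, 0, 0.08, 0, 0, 0.01], [0, 0, 0.16, 0, 0, 0.01], [0, 0, 0.2, 0, 0, 0.01], [0, 0, 0.2, 0, 0, 0.01]]]}}

```text
time: 17.85
position: [0.6157, -0.2318, 0.2544]
tool_rot: [0.639, 0.724, 0.175, -0.191]
ft_force: [2.9, 6.5, -4.8]
grip_width: 0.0116
grip_force: 35.0
```

Run:
```python
from rig import *
from h import *
o=get_obs(); print(o["ft_force"],o["ft_force"]@p,o["moment"]@p);rows(o,H+.009*p+.168*p,RH)
```

```text
[ 2.93544442  6.51252515 -4.82659452] -7.252317322828153 -0.1587426697793295
pos err mm [-0.6  0.5 -0.7]
shift [ 0.004 -0.014  0.021] turn [0.003 0.    0.014]
```

Emit:
{"op": "move_arm", "data": {"commands": [[[0, 0, 0, 0, 0, 0], [0, 0, 0, 0, 0, 0], [0, 0, 0, 0, 0, 0], [0, 0, 0, 0, 0, 0], [0, 0, 0, 0, 0, 0]]], "claw": 0}}

```text
time: 18.48
position: [0.6152, -0.2336, 0.2563]
tool_rot: [0.639, 0.725, 0.174, -0.19]
ft_force: [0.3, -0.1, 0.5]
grip_width: 0.0428
grip_force: 0.0
```

Emit:
{"op": "move_arm", "data": {"commands": [[[0, 0, -0.8, 0, 0, 0], [0, 0, -1.8, 0, 0, 0], [0, 0, -2.5, 0, 0, 0], [0, 0, -2.5, 0, 0, 0]]]}}

```text
time: 18.98
position: [0.621, -0.2842, 0.3452]
tool_rot: [0.639, 0.726, 0.174, -0.187]
ft_force: [0.6, -0.4, -0.5]
grip_width: 0.0436
grip_force: 0.0
```

```bash
cat >> h.py <<'E'
F=np.stack([RH.apply([1,0,0]),RH.apply([0,1,0]),p])
def pull(c,m=None):  # handle top height above home, mm, and extents
    L=(pts(c)-H)@F.T*1000
    a=(abs(L[...,1])<8)&(abs(L[...,0])<21)&(L[...,2]>8)&(L[...,2]<38)
    a=cv2.morphologyEx(a.astype(np.uint8),cv2.MORPH_OPEN,np.ones((3,3)))>0
    t=L[a]; h=np.percentile(t[:,2],70); t=t[abs(t[:,2]-h)<3]
    print("pull",np.median(t[:,2])-13,len(t),t.min(0).round(1),t.max(0).round(1))
E
python3 - <<'E'
from rig import *
from h import *
o=get_obs()
c=camera("wrist"); np.savez("w5.npz",**c); pull(c); pull(dict(np.load("w1.npz"))); pull(camera("top")); pull(dict(np.load("top0.npz")))
q,r=post(.98,.36); rows(o,q,r)
E
```

```text
pull 8.826928509241675 1037 [-18.7  -5.8  19.2] [18.6  6.1 24. ]
pull -0.03922149233223848 1284 [-18.5  -5.9  10.3] [18.5  6.  15.4]
pull 11.588601849799161 36 [-14.4  -5.6  21.9] [20.8  5.5 27.1]
pull 1.447756511099394 34 [-14.   -5.9  12.5] [20.3  4.8 17.7]
pos err mm [-77.9 320.8  14.8]
shift [ 7.318 -0.945  3.715] turn [ 0.176 -0.495 -0.614]
```

The pull now reads 8.8 mm and the handle is in line, so the pin is riding on the rim. Back to the post.

Emit:
{"op": "move_arm", "data": {"commands": [[[7.32, -0.95, 3.72, 0.176, -0.495, -0.614], [7.32, -0.95, 3.72, 0.176, -0.495, -0.614], [7.32, -0.95, 3.72, 0.176, -0.495, -0.614], [7.32, -0.95, 3.72, 0.176, -0.495, -0.614], [7.32, -0.95, 3.72, 0.176, -0.495, -0.614], [7.32, -0.95, 3.72, 0.176, -0.495, -0.614], [7.32, -0.95, 3.72, 0.176, -0.495, -0.614], [7.32, -0.95, 3.72, 0.176, -0.495, -0.614], [7.32, -0.95, 3.72, 0.176, -0.495, -0.614]]]}}

```text
time: 20.2
position: [0.5427, 0.0362, 0.3587]
tool_rot: [0.397, 0.918, 0.001, -0.003]
ft_force: [-1.3, -0.2, 0.4]
grip_width: 0.044
grip_force: 0.0
```

Run:
```python
from rig import *
from h import *
o=get_obs(); q,r=post(.98,.25); rows(o,q,r)
```

```text
pos err mm [   0.3    0.4 -108.7]
shift [-0.013  0.016  2.718] turn [-0.001 -0.005 -0.001]
```

Emit:
{"op": "move_arm", "data": {"commands": [[[0, 0, 1.0, -0.001, -0.005, 0], [0, 0, 2.0, -0.001, -0.005, 0], [0, 0, 2.5, -0.001, -0.005, 0], [0, 0, 2.72, -0.001, -0.005, 0], [0, 0, 2.72, -0.001, -0.005, 0]]]}}

```text
time: 20.82
position: [0.5419, 0.0374, 0.25]
tool_rot: [0.397, 0.918, -0.0, -0.0]
ft_force: [-0.0, 0.7, 0.3]
grip_width: 0.0437
grip_force: 0.0
```

Emit:
{"op": "move_arm", "data": {"commands": [[[0, 0, 0, 0, 0, 0], [0, 0, 0, 0, 0, 0], [0, 0, 0, 0, 0, 0], [0, 0, 0, 0, 0, 0]]], "claw": 0.55, "squeeze": 15}}

```text
time: 21.32
position: [0.5416, 0.0383, 0.2506]
tool_rot: [0.396, 0.918, 0.0, 0.0]
ft_force: [-0.5, 0.1, -0.5]
grip_width: 0.0206
grip_force: 0.0
```

Run:
```python
from rig import *
from h import *
o=get_obs(); print(o["ft_force"])
r0=R.from_quat(o["tool_rot"])
p0,_=post(.98,.25)
for th in np.arange(1.02,1.38,.04):
    q,r=post(th,.25); print(th.round(2),np.r_[(r0.inv().apply(q-p0)/.04),(r0.inv()*r).as_rotvec()].round(3))
```

```text
[-0.51488309  0.10681496 -0.54313444]
1.02 [-0.001 -0.07  -0.     0.     0.    -0.039]
1.06 [-0.005 -0.14  -0.     0.     0.    -0.079]
1.1 [-0.012 -0.21  -0.     0.     0.    -0.119]
1.14 [-0.022 -0.279 -0.     0.     0.    -0.159]
1.18 [-0.034 -0.348 -0.     0.     0.    -0.199]
1.22 [-0.05  -0.416 -0.     0.     0.    -0.239]
1.26 [-0.067 -0.484 -0.     0.     0.    -0.279]
1.3 [-0.088 -0.551 -0.     0.     0.    -0.319]
1.34 [-0.111 -0.617 -0.     0.     0.    -0.359]
```

Emit:
{"op": "move_arm", "data": {"commands": [[[-0.001, -0.07, 0, 0, 0, -0.039], [-0.003, -0.105, 0, 0, 0, -0.059], [-0.005, -0.14, 0, 0, 0, -0.079], [-0.008, -0.175, 0, 0, 0, -0.099], [-0.012, -0.21, 0, 0, 0, -0.119], [-0.017, -0.245, 0, 0, 0, -0.139], [-0.022, -0.279, 0, 0, 0, -0.159], [-0.022, -0.279, 0, 0, 0, -0.159]]]}}

```text
time: 22.32
position: [0.535, 0.0309, 0.2503]
tool_rot: [0.322, 0.947, 0.001, 0.001]
ft_force: [3.1, 6.2, -1.1]
grip_width: 0.0199
grip_force: 3.3
```

Run:
```python
from rig import *
from h import *
o=get_obs(); r=R.from_quat(o["tool_rot"]); print("tool-frame force",r.inv().apply(o["ft_force"]))
pull(camera("top"))
r0=r; p0,_=post(1.14,.25)
for th in np.arange(1.16,1.38,.02):
    q,r=post(th,.25); print(th.round(2),np.r_[(r0.inv().apply(q-p0)/.04),(r0.inv()*r).as_rotvec()].round(3))
```

```text
tool-frame force [1.29263489 6.81216284 1.11805975]
pull 11.33428562193805 38 [-13.8  -6.   21.7] [18.   5.4 27.3]
1.16 [-0.    -0.035 -0.     0.003  0.001 -0.02 ]
1.18 [-0.001 -0.07  -0.     0.003  0.001 -0.04 ]
1.2 [-0.003 -0.105 -0.     0.003  0.001 -0.06 ]
1.22 [-0.006 -0.14  -0.     0.003  0.001 -0.08 ]
1.24 [-0.009 -0.175 -0.001  0.003  0.001 -0.1  ]
1.26 [-0.013 -0.209 -0.001  0.003  0.001 -0.12 ]
1.28 [-0.017 -0.244 -0.001  0.003  0.001 -0.14 ]
1.3 [-0.022 -0.279 -0.001  0.003  0.001 -0.16 ]
1.32 [-0.028 -0.313 -0.001  0.003  0.001 -0.18 ]
1.34 [-0.035 -0.348 -0.001  0.003  0.001 -0.2  ]
1.36 [-0.042 -0.382 -0.001  0.003  0.001 -0.22 ]
```

Emit:
{"op": "move_arm", "data": {"commands": [[[0, -0.035, 0, 0, 0, -0.02], [-0.001, -0.07, 0, 0, 0, -0.04], [-0.003, -0.105, 0, 0, 0, -0.06], [-0.006, -0.14, 0, 0, 0, -0.08], [-0.006, -0.14, 0, 0, 0, -0.08]]]}}

```text
time: 23.0
position: [0.5309, 0.0253, 0.2503]
tool_rot: [0.284, 0.959, -0.0, -0.0]
ft_force: [0.2, 0.9, -0.3]
grip_width: 0.0196
grip_force: 0.8
```

Run:
```python
from rig import *
from h import *
o=get_obs(); r=R.from_quat(o["tool_rot"]); print("tool-frame force",r.inv().apply(o["ft_force"])); q,r=post(1.22,.25); rows(o,q,r)
pull(camera("top"))
```

```text
tool-frame force [0.30444968 0.90573548 0.26164573]
pos err mm [ 1.4 -1.5 -0.3]
shift [-0.051 -0.013  0.008] turn [-0.    -0.     0.001]
pull 2.3619861358588157 35 [-14.4  -6.1  13. ] [20.9  4.6 18.5]
```

The pin has snapped in: in the top view the pull fell from 11.3 to 2.4 mm, with about 2 mm of bias. I'm opening, lifting off and checking from near.

Emit:
{"op": "move_arm", "data": {"commands": [[[0, 0, 0, 0, 0, 0], [0, 0, 0, 0, 0, 0], [0, 0, 0, 0, 0, 0], [0, 0, -1.0, 0, 0, 0], [0, 0, -2.2, 0, 0, 0], [0, 0, -2.75, 0, 0, 0], [0, 0, -2.75, 0, 0, 0]]], "claw": 0}}

```text
time: 23.92
position: [0.5312, 0.0252, 0.362]
tool_rot: [0.284, 0.959, 0.0, 0.002]
ft_force: [0.2, 0.2, 0.6]
grip_width: 0.0438
grip_force: 0.0
```

Run:
```python
from rig import *
from h import *
o=get_obs(); rows(o,H+.28*p,RH)
```

```text
pos err mm [  89.6 -307.7  -19.1]
shift [-6.065 -5.235  0.491] turn [-0.228  0.492  0.864]
```

Emit:
{"op": "move_arm", "data": {"commands": [[[-6.06, -5.23, 0.49, -0.228, 0.492, 0.864], [-6.06, -5.23, 0.49, -0.228, 0.492, 0.864], [-6.06, -5.23, 0.49, -0.228, 0.492, 0.864], [-6.06, -5.23, 0.49, -0.228, 0.492, 0.864], [-6.06, -5.23, 0.49, -0.228, 0.492, 0.864], [-6.06, -5.23, 0.49, -0.228, 0.492, 0.864], [-6.06, -5.23, 0.49, -0.228, 0.492, 0.864], [-6.06, -5.23, 0.49, -0.228, 0.492, 0.864], [-6.06, -5.23, 0.49, -0.228, 0.492, 0.864], [-6.06, -5.23, 0.49, -0.228, 0.492, 0.864]]]}}

```text
time: 25.18
position: [0.6204, -0.2809, 0.341]
tool_rot: [0.644, 0.72, 0.171, -0.195]
ft_force: [-0.3, -0.2, -0.2]
grip_width: 0.0435
grip_force: 0.0
```

Run:
```python
from rig import *
from h import *
c=camera("wrist"); cv2.imwrite("pics/w6.png",c["pixels"]); pull(c); print(get_obs()["joint_velocities"].round(3))
```

```text
pull 0.04015302251221975 988 [-18.8  -5.6  10.4] [18.7  6.  15.2]
[-0.006 -0.    -0.005  0.001  0.001  0.002]
```

View pics/w6.png

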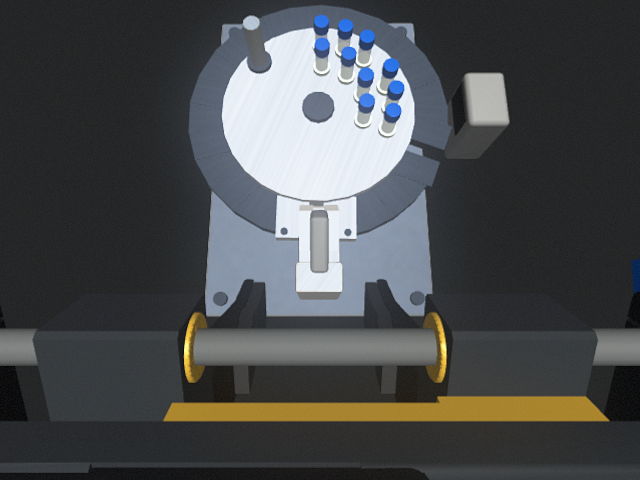

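The handle is in line at (319,240) with a pull of 0.0 mm. The shoe (285–350, 215) is centred under the plunger, and the arm touches nothing, so I'm handing in.

```bash
python3 -c "
from rig import *
print(hand_in())"
```

```text
the job is handed in; nothing more can be done
None
```

The carousel is locked at its second station with the plunger fully home (0.0 mm pull measured) and the handle twisted back; the arm is clear of everything and the job was handed in at about 25 s, with no verdict shown.

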